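# Peel the jammed lid off the gold-thread tin

## Robot

A 6-joint arm with a two-finger parallel gripper is mounted at the origin on the work surface. World frame = base frame: x ahead of the robot, y to its left, z up, the work surface at z = 0. Lengths are in m, angles in rad, forces in N, time in s.
With the tool pointing down it reaches from about 0.25 to 0.775 m from the base axis. Payload 4 kg.
Tool frame: the origin (TCP) lies midway between the tips of the shut fingers; the grasp point (between the pads) lies 19 mm behind it; z points along the fingers, y is the line along which they close (so a half turn about z gives the same grasp; the last joint's range is limited). The gripper opens to 94 mm and grips with 3 to 60 N. Pads are 16 mm wide; open, the fingers measure 119 mm over their backs; the gripper's body (75 mm by 177 mm) begins 78 mm behind the grasp point.
Start: joints at [-1.277, 0.087, 1.371, -0, 1.684, -0.103], TCP at [0.213, -0.507, 0.206] pointing down, gripper open.
Joint ranges: [-3.1, 3.1], [-0.76, 2.03], [0.27, 2.55], [-1.08, 4.22], [0.17, 2.65], [-2.57, 2.57]. Speed limits (rad/s): [2.79, 2.79, 3.14, 3.14, 3.14, 3.14].

## Interface

Orientations are given as [roll, pitch, yaw] about the fixed x, y, z axes, in that order (R = Rz(yaw) Ry(pitch) Rx(roll)).
In Python, from bench import get_obs, snapshot, close_job gives the robot as it stands. The module is installed in compiled form; this text tells all that it offers.
- The arm moves only by the tool drive_tool, never from a script. Its argument "commands" is a list of rows, each a list of 6 numbers: the shift along the tool's x, y, z in units of 0.04 m (1.0 is 0.04 m), then the turn, a rotation vector about the tool's x, y, z in units of 0.1 rad (1.0 is 0.1 rad). In form: [[dx, dy, dz, wx, wy, wz], ...]. A call has 1 to 20 rows; each row shifts and turns the commanded pose from where the row before left it, along the tool's axes as they then stand; what a row does not reach is not made up. A row lasts 1/8 s, in which the tool goes at most 62.5 mm and 10.7 degrees, less where a joint would pass 70% of its speed; a pose out of reach is approached as far as the arm can. A call with a number of a shift or a turn outside -1 to 1 is refused whole. A call with a gripper value outside its range is refused whole. "gripper" is the closure, from 0 (fully open) to 1 (shut), set as the call begins (left out, the last holds). The fingers move at their own pace and stop on an object; the grip force is fixed at half the most. Time passes only in rows, so rows that do not move let the fingers close. It gives the time, the measured TCP pose, the force, the opening and the grip force at its end, in the units of the state.
- get_obs(): the state, without advancing time (a new reading comes with each control period).
- snapshot(name): name is "side" or "top"; returns a dict with "image" (384x512x3 uint8, blue, green, red), "range_z" (384x512 float32, m along the optical axis (not along the pixel's ray), 0 where there is no reading), "fx", "fy", "cx", "cy" (pixels), "rvec" (rotation vector, rad) and "tvec" (3), from world to camera coordinates, as OpenCV has them. Camera axes: x right, y down, z forward; pixel columns grow to the right and rows downward; lengths in m; the calibration is good to about 2 mm. A picture is of the moment at which its call begins.
- close_job(): hands the job in; it is judged then, once.
The state is a dict: "time": time; "joint_positions": joint angles; "qvel": joint speeds; "joint_torque": joint torques, N m; "tool_pos": TCP position; "ee_rot": TCP orientation; "wrist_force": force on the tool from outside, world axes, zero at the start; "wrist_torque": the same for the moment, N m; "width": finger opening in m; "finger_force": force on a finger pad.
Only numpy, scipy, OpenCV 4.12 (cv2) and the standard library are available. Lean on these libraries where they do the work, as an engineer would, in place of code of your own. Each camera call takes 0.05 s, during which the arm holds its last target. There are 200 camera calls.

## Task

Take the red lid off the long gold-coloured thread tin that lies on the lower ledge of the sloping rack, and lay it flat, open side down, wholly on the green cutting mat. The lid has jammed on the tin near one of its two ends, and you cannot see which, so do not drag the tin up with it: if an end of the tin starts to come up as you raise the lid there, let it down again and peel the lid off from its other end. The tin must stay lying in its place against the ledge, and the green tin, the marker pot and the gold thread cone are not to be disturbed.

Things in the scene. Friction and masses are not known exactly. Their poses are not given: they have to be found in the camera images.
- lid: Red sheet-metal lid with cream dots, a deep cap 68 wide (x), 186 long (y), 34.5 mm high, walls 3 mm, skirt 31.5 mm deep inside, about 0.11 kg. Origin: centre of its open rim; z out through its closed top, y along its length. At first its rim stands on the shoulder of the tin, whose neck is inside it. Only its jam at one end (see the binding places) holds it there.
- tin: Gold-coloured tin under the red lid, 0.72 kg with bobbins of gold thread in it. Origin: centre of its underside; z towards the lid, y along its length, x up the slope. Shoulder 68 x 186 mm, 14 mm high; neck 54 x 172 mm up to 34 mm, inside the lid with 1 mm play at each long side near its ends, 4 mm at each end. It lies on the rack's board, so tin and lid are tilted 28 degrees, its lower long side against the ledge.
- bind_left (a point): One of the two places where the lid may be jammed: 65 mm from the middle towards +y, 21 mm above the tin's underside. At just one of the two it binds on both sides of the neck with about 11 N of drag, more than the tin weighs (which one varies and cannot be seen). Raised level, or at the jammed end, the lid takes the tin up with it.
- bind_right (a point): The other such place, towards -y. Raised at the end that is not jammed, the lid swings up about its rim at the jammed end with little force while the tin stays lying; the jam is left behind once the lid is swung up about 20 degrees, and it can then be lifted away.
- tin_end_left (a point): Middle of the +y end of the tin's underside, 93 mm from its origin.
- tin_end_right (a point): Middle of the -y end of the tin's underside, 93 mm from its origin.
- lid_corner_lu (a point): Corner of the lid's rim at +x, +y (34 mm and 93 mm from the lid's origin).
- lid_corner_ld (a point): Corner of the lid's rim at -x, +y.
- lid_corner_ru (a point): Corner of the lid's rim at +x, -y.
- lid_corner_rd (a point): Corner of the lid's rim at -x, -y.
- rack: Plywood bench rack, fixed: a board 310 mm wide (y) sloping up along its x axis at 28 degrees, 235 mm long, top edge about 135 mm high, with two ledges across it, 10 mm thick and 9 mm high: the gold-coloured tin rests against the lower one, and the upper one stands 54 mm up the slope from that tin's upper side. Origin on the bench under its middle.
- card_holder: Upright brass holder with a cream thread-sample card, fixed on the lower ledge before the middle of the lid: 70 wide (y), 3 thick (x), square to the board, its top 58 mm above the board, about 4 mm from the lid's lower side. Because of it the lid can be gripped across its width only towards its ends. Origin: middle of its lower edge.
- cutting_mat: Green cutting mat, fixed flat on the bench to the left or the right of the rack: 250 (x) x 160 (y) x 3 mm. Origin: centre of its underside.
- green_tin: Closed dark green tin, 68 x 186 x 48.5 mm, lying on the rack's upper ledge, above the one with the red lid. Origin: centre of its underside. To be left alone.
- marker_pot: White pot, 72 mm across and 95 mm high, with pens standing up to 165 mm, on the bench on the other side of the rack from the mat. Origin: centre of its underside. To be left alone.
- gold_cone: Cone of gold thread standing on the bench in front of the rack, 66 mm across at the foot, 95 mm high. Origin: centre of its underside. To be left alone.

How it is judged:
By the outcome, as a careful person would: the job done as asked, in the order asked, and still so for the second after the job is handed in, with the robot touching nothing.
It also fails if it takes over 61 s, if anything falls off the work surface, if the arm or the gripper's body presses on something with over 40 N, if the wrist force passes 120 N, or if a joint passes its speed limit or range.

## Working session

There is one attempt and no reset: what is moved stays moved. The work goes in short steps, Python scripts to look and compute and a tool call to move; the robot and the scene stay as the last step left them, time stands still between calls to the robot, and variables do not carry over. Pictures are saved under pics/ and viewed, at most 10 in all, crops included, and the job is handed in when it is done.

Besides the shell and the picture viewer there is one more tool, called after ">>>" as name(argument=value, ...) on one line, values as JSON. drive_tool: Moves the arm, as the interface text tells. Its arguments: {"type":"object","properties":{"commands":{"type":"array"},"gripper":{"type":"number"}},"required":["commands"]}

```bash
mkdir -p pics; cat > h.py <<'E'
import numpy as np, cv2
from bench import get_obs, snapshot, close_job
def cloud(s):
    R=cv2.Rodrigues(np.array(s["rvec"],float))[0]; t=np.array(s["tvec"],float).ravel()
    z=s["range_z"]; v,u=np.mgrid[:z.shape[0],:z.shape[1]]
    P=np.stack([(u-s["cx"])/s["fx"]*z,(v-s["cy"])/s["fy"]*z,z],-1)
    W=(P-t)@R; W[z<=0]=np.nan
    return W
E
python3 - <<'E'
from h import *
im=[]
for n in("side","top"):
    s=snapshot(n); np.save(n+".npy",s,allow_pickle=True); im.append(s["image"])
    R=cv2.Rodrigues(np.array(s["rvec"],float))[0];print(n,"cam",-R.T@np.array(s["tvec"]).ravel(),s["fx"])
cv2.imwrite("pics/a1.png",cv2.resize(im[0],(800,600)));cv2.imwrite("pics/a2.png",cv2.resize(im[1],(800,600)))
E
```

```text
side cam [0.2329144  0.65566067 0.76447693] 438.43316489114795
top cam [ 0.36978162 -0.00353213  1.01498148] 433.60060404777516
```

View pics/a1.png

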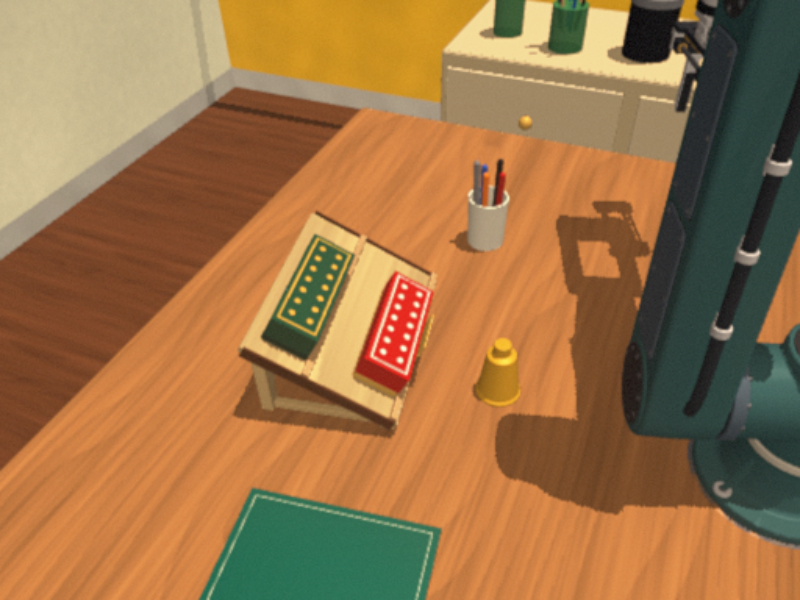

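View pics/a2.png

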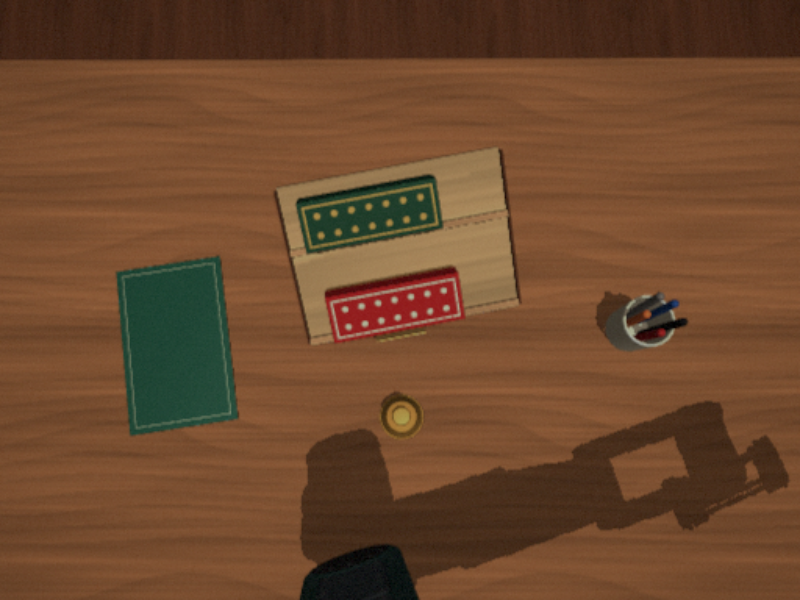

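The side view shows the lid at about (400,330) and the mat at lower left (330,550). The top view shows the lid at (395,305), the mat at (178,345), the cone at (401,415), the green tin at (370,213) and the pot at (648,325). The card is at (402,335), just below the lid.

```bash
python3 - <<'E'
from h import *
from scipy.spatial.transform import Rotation as Ro
np.set_printoptions(precision=4,suppress=True)
for n in("top","side"):
    s=np.load(n+".npy",allow_pickle=True).item(); W=cloud(s); b=s["image"].astype(int)
    red=((b[...,2]>120)&(b[...,1]<70)&(b[...,0]<80)).astype(np.uint8)
    red=cv2.morphologyEx(red,cv2.MORPH_CLOSE,np.ones((7,7)))
    k,l,st,_=cv2.connectedComponentsWithStats(red); i=1+np.argmax(st[1:,4])
    P=W[(l==i)]; P=P[~np.isnan(P).any(1)]
    # RANSAC plane for top
    best=None; rng=np.random.default_rng(0)
    for _ in range(300):
        a=P[rng.choice(len(P),3,False)]; nn=np.cross(a[1]-a[0],a[2]-a[0]); nn/=np.linalg.norm(nn)+1e-12
        if abs(nn[2])<.7: continue
        m=abs((P-a[0])@nn)<.002
        if best is None or m.sum()>best.sum(): best=m
    Q=P[best]; c=Q.mean(0); nn=np.linalg.svd(Q-c)[2][2]; nn*=np.sign(nn[2])
    ex=np.array([-nn[0],-nn[1],0]);ex/=np.linalg.norm(ex)
    ey=np.cross(nn,ex);ey/=np.linalg.norm(ey);ex=np.cross(ey,nn)
    q=np.stack([(Q-c)@ex,(Q-c)@ey],1).astype(np.float32)
    r=cv2.minAreaRect(q); 
    bx=cv2.boxPoints(r); cc=c+r[0][0]*ex+r[0][1]*ey
    print(n,len(P),best.sum(),"tilt",np.degrees(np.arccos(nn[2])),"yaw_normal",np.degrees(np.arctan2(ex[1],ex[0])),"rect",r,"centre",cc)
    e=bx[1:]-bx[:-1]; j=np.argmax(np.linalg.norm(e,axis=1)); L=e[j,0]*ex+e[j,1]*ey; L*=np.sign(L[1]); print(" long",L/np.linalg.norm(L), "yaw",np.degrees(np.arctan2(-L[0],L[1])))
    g=(b[...,1]>b[...,2]+25)&(b[...,1]>50)
    m=g&(W[...,2]<.015)&(W[...,2]>-.01)
    if m.sum()>500 and n=="top":
        r=cv2.minAreaRect(W[m][:,:2].astype(np.float32)); print(" mat",r,W[m][:,2].mean())
    gp=g&(W[...,2]>.08); print(" green",W[gp].mean(0),W[gp].max(0))
    yel=(b[...,2]>130)&(b[...,0]<70)&(b[...,1]>90)&(W[...,2]>.08)&(W[...,2]<.2)&(W[...,0]<.34); print(" cone top",np.nanmedian(W[yel],0),yel.sum())
    card=None
o=get_obs(); print(o["tool_pos"],o["ee_rot"],o["width"],o["time"])
E
```

```text
top 2579 1987 tilt 28.449549722361375 yaw_normal 10.813052478966723 rect ((-0.00019067153334617615, -0.0012101233005523682), (0.06851832568645477, 0.1849386841058731), 0.0713404193520546) centre [0.5231 0.0053 0.0921]
 long [-0.1887  0.982  -0.0006] yaw 10.875778527798516
 mat ((0.48397403955459595, 0.3372536599636078), (0.24755360186100006, 0.15893307328224182), 8.915813446044922) 0.003518555525322359
 green [0.6364 0.0374 0.1549] [0.6815 0.1328 0.1727]
 cone top [nan nan nan] 0
side 11955 3814 tilt 0.1894322009345646 yaw_normal 154.21139183630333 rect ((-0.19541144371032715, 0.12951552867889404), (0.6961138248443604, 1.9187239408493042), 26.031280517578125) centre [ 2.0106 -0.8581 -0.7509]
 long [-0.0042  1.      0.0015] yaw 0.24254929398641029
 green [ 0.3697 -0.2369  0.1895] [0.7471 0.1365 0.5842]
 cone top [ 0.2902 -1.1716  0.1673] 6
[ 0.2124 -0.5068  0.2044] [-3.1396 -0.0002  0.3968] 0.09393671751198215 0.1
  return np.nanmean(a, axis, out=out, keepdims=keepdims)
```

>>> drive_tool(commands=[[0,0,-0.2,0,0,-0.975],[0,0,-0.2,0,0,-0.975],[0,0,-0.2,0,0,-0.975],[0,0,-0.2,0,0,-0.975],[0,0,-0.2,0,0,-0.975],[0,0,-0.2,0,0,-0.975],[0,0,-0.2,0,0,-0.975],[0,0,-0.2,0,0,-0.975],[0,0,-0.2,0,0,-0.975],[0,0,-0.2,0,0,-0.975],[0,0,-0.2,0,0,-0.975],[0,0,-0.2,0,0,-0.975],[0,0,-0.2,0,0,-0.975],[0,0,-0.2,0,0,-0.975],[0,0,0,-0.977,0,0],[0,0,0,-0.977,0,0],[0,0,0,-0.977,0,0],[0,0,0,-0.977,0,0],[0,0,0,-0.977,0,0]], gripper=0)

```text
time: 2.48
tool_pos: [0.2124, -0.5072, 0.3172]
ee_rot: [2.65, -0.0, 1.762]
wrist_force: [0.2, 0.9, 0.6]
width: 0.094
finger_force: 0.0
```

```bash
cat >> h.py <<'E'
from scipy.spatial.transform import Rotation as Ro
np.set_printoptions(precision=3,suppress=True)
ps,th=np.radians(10.85),np.radians(28)
ex=np.array([np.cos(th)*np.cos(ps),np.cos(th)*np.sin(ps),np.sin(th)])
n=np.array([-np.sin(th)*np.cos(ps),-np.sin(th)*np.sin(ps),np.cos(th)])
ey=np.cross(n,ex)
O=np.array([.5231,.0053,.0921])-.0345*n     # lid rim centre
L=lambda x,y,z: O+x*ex+y*ey+z*n             # lid frame -> world
RT=np.stack([ey,ex,-n],1)                   # tool orientation on the lid
def to(p,R=RT):
    o=get_obs(); r=Ro.from_euler("xyz",o["ee_rot"]).as_matrix()
    print("t",o["time"],"pos",np.array(o["tool_pos"]),"in lid",(np.array(o["tool_pos"])-O)@np.stack([ex,ey,n],1)*1e3,"F",np.array(o["wrist_force"]),"T",np.array(o["wrist_torque"]),"w",o["width"],o["finger_force"])
    print("shift units",r.T@(p-np.array(o["tool_pos"]))/.04,"turn units",Ro.from_matrix(r.T@R).as_rotvec()/.1)
E
python3 -c "
from h import *
to(L(0,.060,.084))"
```

```text
t 2.475 pos [ 0.212 -0.507  0.317] in lid [-248.893 -444.859  421.822] F [0.203 0.947 0.595] T [-0.121  0.187  0.026] w 0.09398884198535114 0.0
shift units [12.607  6.21   8.476] turn units [ 0.029 -0.009  0.01 ]
```

>>> drive_tool(commands=[[0.9,0.4,0.2,0,0,0],[0.9,0.4,0.2,0,0,0],[0.9,0.4,0.2,0,0,0],[0.9,0.4,0.2,0,0,0],[0.9,0.4,0.2,0,0,0],[0.9,0.4,0.2,0,0,0],[0.9,0.4,0.2,0,0,0],[0.9,0.4,0.2,0,0,0],[0.9,0.4,0.2,0,0,0],[0.9,0.4,0.2,0,0,0],[0.9,0.4,0.2,0,0,0],[0.9,0.4,0.2,0,0,0],[0.9,0.4,0.2,0,0,0],[0.9,0.4,0.2,0,0,0],[0,0.2,0.9,0,0,0],[0,0.2,0.9,0,0,0],[0,0.1,0.9,0,0,0],[0,0.1,0.9,0,0,0],[0,0,0.9,0,0,0],[0,0,0.9,0,0,0]])

```text
time: 4.97
tool_pos: [0.483, 0.0586, 0.1426]
ee_rot: [2.654, -0.0, 1.762]
wrist_force: [0.3, 0.6, 0.4]
width: 0.0933
finger_force: 0.0
```

```bash
python3 -c "
from h import *
s=snapshot('side');t=snapshot('top')
a=s['image'][100:300,100:340];b=t['image'][120:260,140:380]
cv2.imwrite('pics/b.png',np.hstack([cv2.resize(a,(400,333)),cv2.resize(b,(400,233))[:333] if 0 else cv2.copyMakeBorder(cv2.resize(b,(400,233)),0,100,0,0,0)]))
to(L(0,.060,.004))"
```

```text
t 5.075 pos [0.48  0.059 0.138] in lid [-6.376 60.62  90.368] F [-0.307 -0.262 -0.742] T [-0.073  0.122 -0.057] w 0.09402664942021308 0.0
shift units [-0.023  0.182  2.157] turn units [-0.103 -0.034  0.009]
```

View pics/b.png

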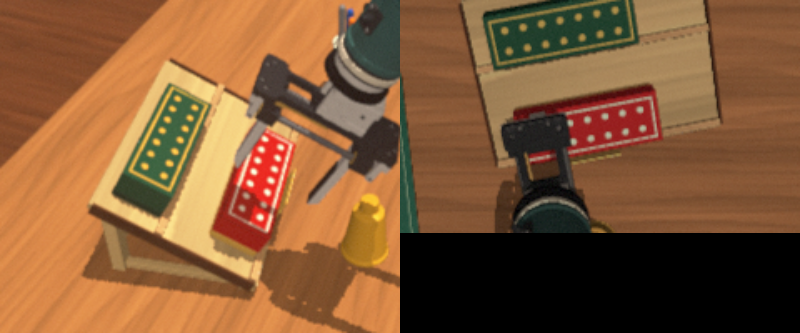

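The fingers straddle the left end of the lid, with the card clear of them and the cone well below. I'll descend next.

>>> drive_tool(commands=[[0,0.18,0,-0.1,0,0],[0,0,0.36,0,0,0],[0,0,0.36,0,0,0],[0,0,0.36,0,0,0],[0,0,0.36,0,0,0],[0,0,0.36,0,0,0],[0,0,0.3,0,0,0],[0,0,0,0,0,0],[0,0,0,0,0,0]])

```text
time: 6.2
tool_pos: [0.5289, 0.0672, 0.0741]
ee_rot: [2.643, 0.0, 1.762]
wrist_force: [0.2, 0.3, 0.6]
width: 0.0939
finger_force: 0.0
```

```bash
python3 -c "
from h import *
to(L(0,.060,.004))"
```

```text
t 6.2 pos [0.529 0.067 0.074] in lid [ 6.907 59.679 10.457] F [0.19  0.3   0.635] T [-0.052  0.115  0.009] w 0.0938881515558053 0.0
shift units [ 0.008 -0.174  0.16 ] turn units [ 0.103 -0.006  0.016]
```

>>> drive_tool(commands=[[0,-0.17,0.16,0.1,0,0],[0,0,0,0,0,0],[0,0,0,0,0,0]])

```text
time: 6.58
tool_pos: [0.5258, 0.0666, 0.0651]
ee_rot: [2.653, 0.0, 1.762]
wrist_force: [0.8, 0.9, 0.1]
width: 0.0939
finger_force: 0.0
```

>>> drive_tool(commands=[[0,0,0,0,0,0],[0,0,0,0,0,0],[0,0,0,0,0,0],[0,0,0,0,0,0],[0,0,0,0,0,0],[0,0,0,0,0,0],[0,0,0,0,0,0],[0,0,0,0,0,0]], gripper=1)

```text
time: 7.58
tool_pos: [0.5256, 0.0666, 0.0649]
ee_rot: [2.654, -0.0, 1.762]
wrist_force: [-4.3, -0.8, 2.8]
width: 0.0678
finger_force: 30.0
```

```bash
python3 -c "
from h import *
to(L(0,.060,.004))
# swing about far rim by 2 deg
a=np.radians(2);d=.153;print('2deg: dz',d*np.sin(a)/.04, 'turn',a/.1)
s=snapshot('side');np.save('s0.npy',s,allow_pickle=True)
"
```

```text
t 7.575 pos [0.526 0.067 0.065] in lid [-0.403 59.746  3.894] F [-4.305 -0.763  2.759] T [-0.123  0.601 -0.01 ] w 0.06783070927743781 29.991374015808105
shift units [ 0.006  0.01  -0.003] turn units [-0.007 -0.008  0.015]
2deg: dz 0.1334905748870662 turn 0.3490658503988659
```

>>> drive_tool(commands=[[0,0,-0.045,0,0.12,0],[0,0,-0.045,0,0.12,0],[0,0,-0.045,0,0.12,0],[0,0,0,0,0,0],[0,0,0,0,0,0],[0,0,0,0,0,0]])

```text
time: 8.38
tool_pos: [0.5233, 0.066, 0.0695]
ee_rot: [2.653, -0.032, 1.779]
wrist_force: [0.1, 0.3, -0.6]
width: 0.0676
finger_force: 30.0
```

```bash
python3 -c "
from h import *
to(L(0,.060,.004))
s=snapshot('side');a=np.load('s0.npy',allow_pickle=True).item()['image'];b=s['image']
f=lambda i:cv2.resize(i[160:270,210:300],None,fx=4.4,fy=4.4,interpolation=cv2.INTER_CUBIC)
cv2.imwrite('pics/c.png',np.hstack([f(a),f(b)]))
"
```

```text
t 8.375 pos [0.523 0.066 0.07 ] in lid [-0.331 59.558  9.118] F [ 0.07  0.26 -0.63] T [-0.2    0.294 -0.141] w 0.06757635631363172 29.996009208261967
shift units [0.006 0.008 0.128] turn units [-0.004 -0.365  0.015]
```

View pics/c.png

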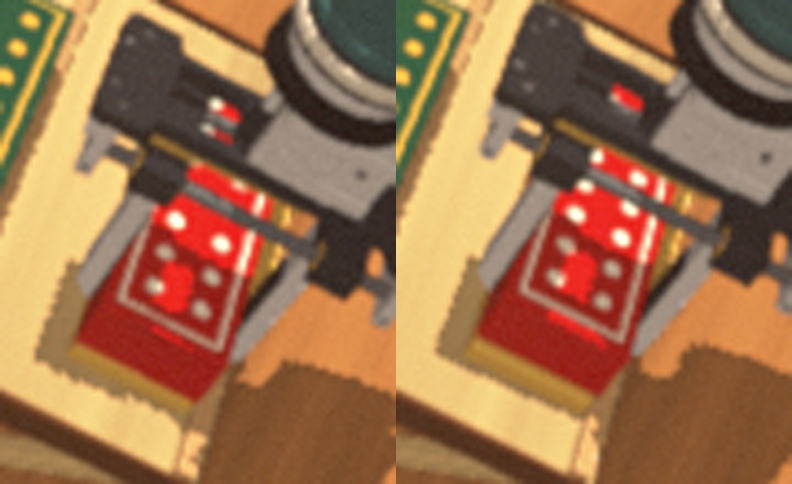

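The picture is ambiguous: the gold band at the end, near (130,380) and (530,375), looks slightly taller. The load is only about 1 N, which suggests the tin stays down. I'll go 2 degrees more and check numerically.

>>> drive_tool(commands=[[0,0,-0.045,0,0.12,0],[0,0,-0.045,0,0.12,0],[0,0,-0.045,0,0.12,0],[0,0,0,0,0,0],[0,0,0,0,0,0],[0,0,0,0,0,0]])

```text
time: 9.18
tool_pos: [0.5209, 0.0651, 0.0743]
ee_rot: [2.652, -0.063, 1.796]
wrist_force: [-0.8, -2.3, -3.9]
width: 0.0678
finger_force: 30.0
```

```bash
python3 -c "
from h import *
to(L(0,.060,.004))
s=snapshot('side');a=np.load('s0.npy',allow_pickle=True).item()['image'];b=s['image']
f=lambda i:cv2.resize(i[215:265,215:275],None,fx=6.6,fy=6.6,interpolation=cv2.INTER_CUBIC)
cv2.imwrite('pics/d.png',np.hstack([f(a),f(b)]))
"
```

```text
t 9.175 pos [0.521 0.065 0.074] in lid [-0.37  59.184 14.518] F [-0.794 -2.326 -3.89 ] T [-0.411  0.327 -0.302] w 0.0678288571288534 29.998112618923187
shift units [0.001 0.009 0.264] turn units [-0.005 -0.722  0.016]
```

View pics/d.png

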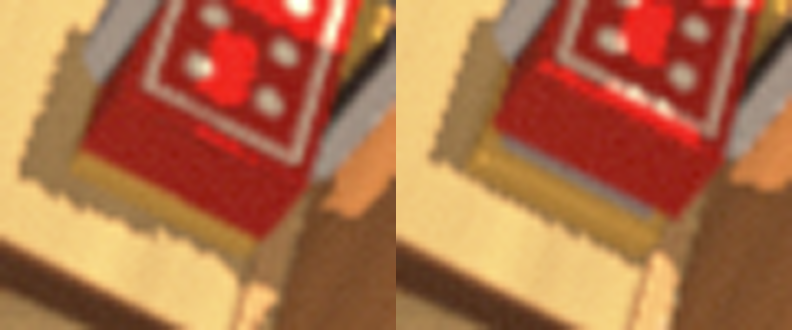

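The left end of the lid has risen off the shoulder: the gap shows at (575,175). The tin's lower edge is unmoved, so the left end is free and I'll swing on from here.

>>> drive_tool(commands=[[-0.006,0,-0.134,0,0.35,0],[-0.006,0,-0.134,0,0.35,0],[-0.006,0,-0.134,0,0.35,0],[-0.006,0,-0.134,0,0.35,0],[0,0,0,0,0,0],[0,0,0,0,0,0]])

```text
time: 9.98
tool_pos: [0.5119, 0.06, 0.0929]
ee_rot: [2.644, -0.186, 1.862]
wrist_force: [-1.1, -1.5, -3.0]
width: 0.0678
finger_force: 30.0
```

```bash
cat >> h.py <<'E'
def sw(deg):  # target on the swing
    r=Ro.from_rotvec(ex*np.radians(deg)); piv=L(0,-.093,0)
    to(piv+r.apply(L(0,.0597,.004)-piv), r.as_matrix()@RT)
E
python3 -c "
from h import *
sw(12)"
```

```text
t 9.975 pos [0.512 0.06  0.093] in lid [-0.3   55.819 35.544] F [-1.113 -1.474 -2.952] T [-0.253  0.329 -0.183] w 0.06782328269812327 30.003274865448475
shift units [-0.006  0.007 -0.004] turn units [-0.006 -0.026  0.014]
```

Tracking well at 12 degrees.

>>> drive_tool(commands=[[-0.006,0,-0.134,0,0.35,0],[-0.006,0,-0.134,0,0.35,0],[-0.006,0,-0.134,0,0.35,0],[-0.006,0,-0.134,0,0.35,0],[-0.006,0,-0.134,0,0.35,0],[-0.006,0,-0.134,0,0.35,0],[-0.006,0,-0.134,0,0.35,0],[0,0,0,0,0,0],[0,0,0,0,0,0]])

```text
time: 11.1
tool_pos: [0.4984, 0.0438, 0.1241]
ee_rot: [2.607, -0.399, 1.988]
wrist_force: [-0.3, 0.1, -0.4]
width: 0.0677
finger_force: 30.0
```

```bash
python3 -c "
from h import *
sw(26)
r=Ro.from_euler('xyz',get_obs()['ee_rot']).as_matrix(); print('n in tool',r.T@n)
s=snapshot('side');t=snapshot('top')
a=s['image'][100:300,150:390];b=t['image'][120:260,140:380]
cv2.imwrite('pics/e.png',np.hstack([cv2.resize(a,(400,333)),cv2.copyMakeBorder(cv2.resize(b,(400,233)),0,100,0,0,0)]))
"
```

```text
t 11.1 pos [0.498 0.044 0.124] in lid [ 0.011 42.419 70.721] F [-0.251  0.137 -0.435] T [-0.454  0.33  -0.078] w 0.06773964562412063 29.997881166636944
shift units [-0.    -0.     0.005] turn units [-0.009 -0.024  0.02 ]
n in tool [ 0.441  0.    -0.898]
```

View pics/e.png

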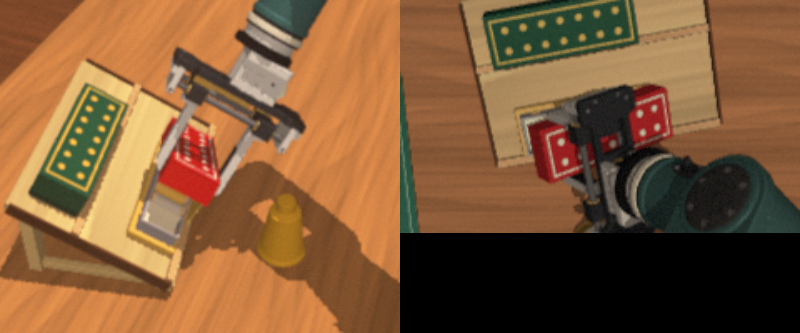

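The lid is swung up and the gold neck shows at (160,220), with the tin still lying. Next I'll lift along the board normal.

>>> drive_tool(commands=[[0.022,0,-0.045,0,0,0],[0.066,0,-0.135,0,0,0],[0.13,0,-0.27,0,0,0],[0.2,0,-0.4,0,0,0],[0.2,0,-0.4,0,0,0],[0.2,0,-0.4,0,0,0],[0.2,0,-0.4,0,0,0],[0.2,0,-0.4,0,0,0],[0.2,0,-0.4,0,0,0],[0.2,0,-0.4,0,0,0],[0,0,0,0,0,0]])

```text
time: 12.58
tool_pos: [0.4315, 0.031, 0.2544]
ee_rot: [2.604, -0.396, 1.989]
wrist_force: [-0.4, 0.2, -1.9]
width: 0.0677
finger_force: 30.0
```

```bash
python3 -c "
from h import *
m=np.radians(98.9); X=np.array([np.cos(m+np.pi/2-np.pi/2),np.sin(m),0])
# target: lid y axis (tool x) along 188.9deg; lid x (tool y) along 98.9; tool z down
tx=np.array([np.cos(np.radians(188.9)),np.sin(np.radians(188.9)),0]);tz=np.array([0,0,-1.]);ty=np.cross(tz,tx)
R=np.stack([tx,ty,tz],1)
p=np.array([.484,.337,0])+.0597*tx; print(p,ty)
# rotate the swing+tilt out first: level at yaw 100.85
tx0=ey; R0=np.stack([ey,np.cross(tz,ey),tz],1)
p[2]=.2
to(p,R0); to(p,R)
"
```

```text
[0.425 0.328 0.   ] [-0.155  0.988  0.   ]
t 12.575 pos [0.432 0.031 0.254] in lid [  1.09   42.508 217.789] F [-0.436  0.219 -1.881] T [-0.32   0.179  0.018] w 0.06772836604566819 29.992611967027187
shift units [5.79  0.464 4.814] turn units [ 4.829 -4.446  1.141]
t 12.575 pos [0.432 0.031 0.254] in lid [  1.09   42.508 217.789] F [-0.436  0.219 -1.881] T [-0.32   0.179  0.018] w 0.06772836604566819 29.992611967027187
shift units [5.79  0.464 4.814] turn units [  7.124   0.173 -13.636]
```

>>> drive_tool(commands=[[0,0,0,0.966,-0.889,0.228],[0,0,0,0.966,-0.889,0.228],[0,0,0,0.966,-0.889,0.228],[0,0,0,0.966,-0.889,0.228],[0,0,0,0.966,-0.889,0.228],[0.73,0.124,0,0,0,0],[0.73,0.124,0,0,0,0],[0.73,0.124,0,0,0,0],[0.73,0.124,0,0,0,0],[0.73,0.124,0,0,0,0],[0.73,0.124,0,0,0,0],[0.73,0.124,0,0,0,0],[0.73,0.124,0,0,0,0],[0.73,0.124,0,0,0,0],[0.73,0.124,0,0,0,0]])

```text
time: 14.45
tool_pos: [0.4244, 0.329, 0.2523]
ee_rot: [-3.137, -0.004, 1.762]
wrist_force: [0.6, 0.4, -1.2]
width: 0.0676
finger_force: 30.0
```

>>> drive_tool(commands=[[0,0,0,0,0,-0.96],[0,0,0,0,0,-0.96],[0,0,0,0,0,-0.96],[0,0,0,0,0,-0.96],[0,0,0,0,0,-0.96],[0,0,0,0,0,-0.96],[0,0,0,0,0,-0.96],[0,0,0,0,0,-0.96],[0,0,0,0,0,-0.96],[0,0,0,0,0,-0.96],[0,0,0,0,0,-0.96],[0,0,0,0,0,-0.96],[0,0,0,0,0,-0.96],[0,0,0,0,0,-0.96],[0,0,0,0,0,-0.96],[0,0,0,0,0,-0.96],[0,0,0,0,0,0],[0,0,0,0,0,0]])

```text
time: 16.7
tool_pos: [0.4245, 0.3278, 0.2527]
ee_rot: [3.138, -0.005, -2.987]
wrist_force: [0.2, -0.4, -0.9]
width: 0.0678
finger_force: 30.0
```

```bash
cat >> h.py <<'E'
tx=np.array([np.cos(np.radians(188.9)),np.sin(np.radians(188.9)),0]);tz=np.array([0,0,-1.])
RM=np.stack([tx,np.cross(tz,tx),tz],1)
def mat(z): 
    p=np.array([.484,.337,0])+.0597*tx; p[2]=z; to(p,RM)
E
python3 -c "
from h import *
mat(.06)
s=snapshot('side');t=snapshot('top')
a=s['image'][150:384,80:360];b=t['image'][120:320,40:280]
cv2.imwrite('pics/f.png',np.hstack([cv2.resize(a,(400,334)),cv2.resize(b,(400,334))]))
W=cloud(t);i=t['image'].astype(int);red=(i[...,2]>110)&(i[...,1]<60)&(i[...,0]<70)&(W[...,2]>.15)&(W[...,1]>.15)
Q=W[red];c=np.median(Q,0);print(c,len(Q));A=np.c_[Q[:,:2]-c[:2],np.ones(len(Q))];print('slope',np.linalg.lstsq(A,Q[:,2],rcond=None)[0])
print(cv2.minAreaRect(Q[:,:2].astype(np.float32)))
"
```

```text
t 16.7 pos [0.425 0.328 0.253] in lid [ 43.482 335.25  193.215] F [ 0.195 -0.435 -0.853] T [ 0.118 -0.042  0.025] w 0.06779176526480477 29.99099973589182
shift units [-0.034 -0.017  4.816] turn units [ 0.032 -0.045 -0.01 ]
[0.552 0.337 0.283] 606
slope [-0.003  0.002  0.283]
((0.4824833869934082, 0.33445632457733154), (0.18571503460407257, 0.06828290224075317), 8.571389198303223)
```

View pics/f.png

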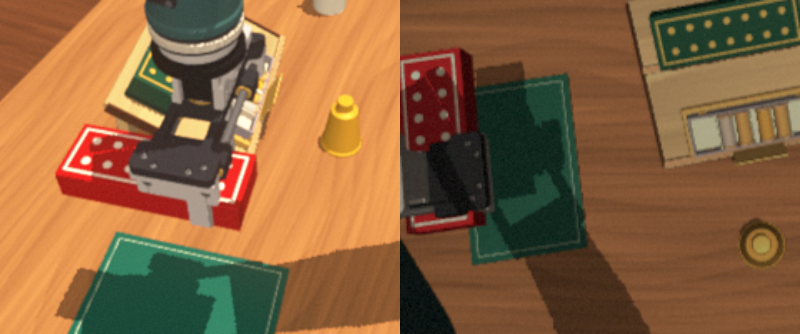

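The lid is held level over the mat (slope near 0), 185.7 x 68 mm and centred within 3 mm. I'll lower it.

>>> drive_tool(commands=[[-0.03,0.06,0.2,0,0,0],[0,0,0.5,0,0,0],[0,0,0.6,0,0,0],[0,0,0.6,0,0,0],[0,0,0.6,0,0,0],[0,0,0.6,0,0,0],[0,0,0.6,0,0,0],[0,0,0.6,0,0,0],[0,0,0.6,0,0,0],[0,0,0.4,0,0,0],[0,0,0.3,0,0,0],[0,0,0.2,0,0,0],[0,0,0.1,0,0,0],[0,0,0.05,0,0,0],[0,0,0,0,0,0],[0,0,0,0,0,0]])

```text
time: 18.8
tool_pos: [0.4248, 0.331, 0.0156]
ee_rot: [3.138, -0.003, -2.986]
wrist_force: [0.7, -0.3, -1.6]
width: 0.0678
finger_force: 30.0
```

>>> drive_tool(commands=[[0,0,0.03,0,0,0],[0,0,0.03,0,0,0],[0,0,0.03,0,0,0],[0,0,0.02,0,0,0],[0,0,0,0,0,0]])

```text
time: 19.42
tool_pos: [0.4244, 0.3308, 0.0106]
ee_rot: [3.138, -0.004, -2.986]
wrist_force: [-0.0, 0.1, -1.1]
width: 0.0677
finger_force: 30.0
```

>>> drive_tool(commands=[[0,0,0.03,0,0,0],[0,0,0.03,0,0,0],[0,0,0.02,0,0,0],[0,0,0,0,0,0],[0,0,0,0,0,0]])

```text
time: 20.05
tool_pos: [0.4246, 0.3309, 0.0078]
ee_rot: [3.138, -0.003, -2.986]
wrist_force: [-2.3, -0.7, 1.4]
width: 0.0676
finger_force: 30.0
```

Contact is felt, so I'll release and back off.

>>> drive_tool(commands=[[0,0,0,0,0,0],[0,0,0,0,0,0],[0,0,0,0,0,0],[0,0,0,0,0,0],[0,0,0,0,0,0],[0,0,0,0,0,0],[0,0,-0.2,0,0,0],[0,0,-0.4,0,0,0],[0,0,-0.6,0,0,0],[0,0,-0.8,0,0,0],[0,0,-0.8,0,0,0],[0,0,-0.8,0,0,0],[0,0,-0.8,0,0,0],[0.5,0,-0.5,0,0,0],[0.5,0,-0.5,0,0,0],[0,0,0,0,0,0]], gripper=0)

```text
time: 22.05
tool_pos: [0.3863, 0.3248, 0.2274]
ee_rot: [3.135, 0.003, -2.985]
wrist_force: [-0.0, -0.3, 0.1]
width: 0.0937
finger_force: 0.0
```

```bash
python3 -c "
from h import *
s=snapshot('side');t=snapshot('top')
cv2.imwrite('pics/g.png',np.hstack([cv2.resize(s['image'],(400,300)),cv2.resize(t['image'],(400,300))]))
W=cloud(t);i=t['image'].astype(int);red=(i[...,2]>100)&(i[...,1]<60)&(i[...,0]<70)&(W[...,2]>.02)&(W[...,2]<.06)&(W[...,1]>.15)
Q=W[red];print('lid z',np.percentile(Q[:,2],[5,50,95]),cv2.minAreaRect(Q[:,:2].astype(np.float32)))
"
```

```text
lid z [0.036 0.038 0.041] ((0.4828172028064728, 0.33510518074035645), (0.18622390925884247, 0.06613003462553024), 10.535348892211914)
```

View pics/g.png

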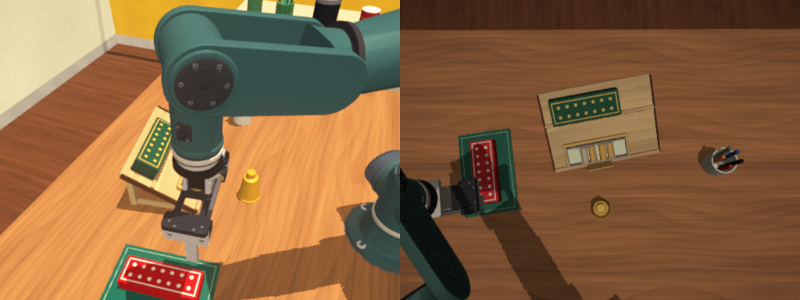

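The lid lies flat (top at 38 mm) at the middle of the mat, in view at (485,170). The tin is in its place at (597,152), and the green tin, pot and cone are where they were. I'll hand the job in.

```bash
python3 -c "
from h import *
print(close_job())"
```

```text
the job is handed in; nothing more can be done
None
```

The job is handed in: I peeled the lid off from its left (+y) end and laid it flat, open side down, on the middle of the mat; the tin stayed against its ledge and nothing else was disturbed, at about 22 s on the robot's clock.

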